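# Free the cam lock and push the vial slide home

## Robot

A 7-joint arm with a two-finger parallel gripper is mounted at the origin on the work surface. World frame = base frame: x ahead of the robot, y to its left, z up, the work surface at z = 0. Lengths are in m, angles in rad, forces in N, time in s.
With the tool pointing down it reaches from about 0.425 to 0.925 m from the base axis. Payload 6.8 kg.
Tool frame: the origin (TCP) lies at the very end of the fingers, on their centre line; the grasp point (between the pads) lies 19 mm behind it (r.grip_depth is the distance from the TCP to the grasp point, in m); z points along the fingers, y is the direction in which the jaws open and shut (so a half turn about z gives the same grasp; the last joint's range is limited). The gripper opens to 85 mm and grips with 20 to 120 N. Pads are 22 mm wide; open, the fingers measure 114 mm over their backs; the gripper's body (76 mm by 85 mm) begins 54 mm behind the grasp point. The pads swing forward as they close: fully open they stand 13 mm farther back than shut.
Start: joints at [1.001, 0.477, 0.022, 1.555, -0.011, 1.109, -0.083], TCP at [0.301, -0.604, 0.231] pointing down, gripper open.
Joint ranges: [-2.96, 2.96], [-0.34, 2.1], [-1.41, 1.46], [0.24, 2.44], [-1.37, 4.51], [0.17, 1.92], [-2.96, 2.96]. Speed limits (rad/s): [2.39, 2.39, 3.14, 3.14, 3.14, 3.14, 3.14].

## Interface

Orientations are given as a rotation vector (axis times angle).
In Python, from bench import r, grab_frame gives the robot as it stands. The module is installed in compiled form; this text tells all that it offers.
- The arm moves only by the tool play_rows, never from a script. Its argument "increments" is a list of rows, each a list of 7 numbers: the shift along the tool's x, y, z in mm, then the turn, a rotation vector about the tool's x, y, z in rad, then the closure in counts, from 0 (fully open) to 255 (shut). In form: [[tx, ty, tz, rx, ry, rz, claw], ...]. A call has 1 to 5 rows; each row shifts and turns the pose as measured when the row begins, along the tool's axes as they then stand; what a row does not reach is not made up. A row lasts 1/10 s, in which the tool goes at most 50 mm and 8.59 degrees, less where a joint would pass 70% of its speed; a pose out of reach is approached as far as the arm can. A call is refused whole if a number of a shift passes 50 or a number of a turn 0.15, either way. A call with a gripper value outside its range is refused whole. The fingers move at their own pace and stop on an object; "force" is the grip in N (left out, the last holds). Time passes only in rows, so rows that do not move let the fingers close. It gives the time, the measured TCP pose, the force and the opening at its end, in the units of the state.
- r.get_obs(): the state, without advancing time (a new reading comes with each control period).
- grab_frame(name): name is "scene" or "top"; returns a dict with "color" (420x560x3 uint8, blue, green, red), "depth" (420x560 float32, m along the optical axis (not along the pixel's ray), 0 where there is no reading), "K" (3x3 intrinsics, pixels), "k1" (the pictures are not rectified: a ray, as slopes to the right and down, at radius r is drawn at 1 + k1 r^2 times it, then the intrinsics apply), "T" (4x4, takes a point from camera to world coordinates). Camera axes: x right, y up, looking along -z (the intrinsics and any distortion apply to the point x, -y, -z); pixel columns grow to the right and rows downward; lengths in m; the calibration is good to about 2 mm. A picture is of the moment at which its call begins.
- r.hand_in(): hands the job in, once; it reports no verdict.
The state is a dict: "clock": time; "joints": joint angles; "qvel": joint speeds; "tau": joint torques, N m; "tcp_pos": TCP position; "orientation": TCP orientation; "contact_force": force on the tool from outside, world axes, zero at the start; "moment": the same for the moment, N m; "grip_width": finger opening in m.
Only numpy, scipy, OpenCV 4.12 (cv2) and the standard library are available. Lean on these libraries where they do the work, as an engineer would, in place of code of your own. Each camera call takes 0.05 s, during which the arm holds its last target.

## Task

Unlock the vial reader: with a fingertip, push the cam's lever round until the cam's low point faces the slide (the lever then points straight away from the slide), and only then push the slide by its back plate fully forward to its stop. Touch and push only: do not pinch, grip or lift anything, leave the vial standing in the slide, and do not disturb the other things on the bench.

Things in the scene. Friction and masses are not known exactly. Their poses are not given: they have to be found in the camera images.
- reader: Vial reader fixed to the bench: grey base plate 200 x 150 x 12 mm. Origin at the centre of its underside on the bench; +x is 'forward' (the way the slide is pushed, away from the robot), z up. In this frame (mm): slide between x -75 and 21, y +-25, deck top z 26; guide rails y +-27 to 37, top z 26; two fixed black sensor blocks, 22 x 26, at x -18.5, y +-53, top z 65; cam axis at x 60, y 0.
- cam_pivot (a point): Point on the cam's vertical turning axis, 58 mm above the bench (half height of the lever), fixed to the reader. The cam is an off-centre dark steel disc, radius 24 mm, its centre 14 mm from the axis on the lever's side, 16 to 38 mm above the bench: high point under the lever, low point opposite. Nothing else within 70 mm of the axis is higher than the disc but the lever.
- lever (a point): Point inside the dark steel cam lever, 50 mm out from the turning axis, 58 mm above the bench, midway through its thickness. The lever is a straight radial bar 12 mm thick with flat upright sides 46 to 72 mm above the bench, ending 65 mm out from the axis (and 10 mm behind it). Axes turn with the cam: x along the lever from tip to axis, y across it, z up.
- cam (a joint): Cam angle, rad: 0 when the high point and lever point straight at the slide (reader's -x), growing anticlockwise from above. Low point facing the slide: +3.14 or -3.14, lever pointing to the reader's +x. Turns both ways to stops at -3.5 and 3.5; stays where left (stiff: about 5 N at 50 mm). Starts between -0.7 and 0.7.
- slide (a joint): Slide travel forward, m: 0 at the start, 0.0265 at its stop, fully home. Pushing it takes about 3 N. Until the cam is within about 0.6 rad of its low point, the cam blocks the slide's steel front foot short of home.
- push_plate (a point): Centre of the rear face (facing the reader's -x, towards the robot) of the slide's upright aluminium back plate, 50 mm above the bench; the plate is 10 mm thick, 50 mm wide, from 14 to 70 mm above the bench. Moves with the slide; axes as the reader's.
- vial: Amber glass vial with white cap, 24 mm diameter, 52 mm tall, standing loosely in the slide's shallow square pocket, its underside 26 mm and its top 78 mm above the bench, axis 33 mm in front of the plate's rear face. Origin at the centre of its underside.
- reagent: Bystander: amber bottle with black cap, 56 mm diameter, 105 mm tall; origin at the centre of its underside.
- beaker: Bystander: open glass beaker, 66 mm rim, 75 mm tall; origin at the centre of its underside.
- jar: Bystander: white plastic jar, 60 mm diameter, 65 mm tall; origin at the centre of its underside.

How it is judged:
On the way, in this order (a step that is already met when the one before it is completed fails the run):
1. the cam's low point faces the slide (within 0.45 rad, or on to its stop) while the slide is still back (under 10 mm forward) ((value of joint cam above 2.69 rad or value of joint cam below -2.69 rad) and value of joint slide below 0.01 m), for 0.2 s.
2. the slide is fully forward (within 2 mm of its stop) (value of joint slide above 0.0245 m), for 0.2 s.
At the end, for the whole second after the job is handed in: The cam's low point faces the slide (cam angle at least 2.69 rad either way), the slide is within 2 mm of its forward stop, the vial stands in its pocket (within 6 mm, tilt under 0.15 rad) and everything is at rest ((value of joint cam above 2.69 rad or value of joint cam below -2.69 rad) and value of joint slide above 0.0245 m and velocity of joint slide below 0.005 m/s and velocity of joint cam between -0.05 and 0.05 rad/s and z of vial in the frame of push_plate below -0.018 m and x of vial in the frame of push_plate between 0.028 and 0.038 m and y of vial in the frame of push_plate between -0.006 and 0.006 m and angle between vial's own z axis and vertical below 0.15 rad); the robot touches nothing.
It fails at once if the slide is forced forward (over 10 mm) while the cam is not at its low point (value of joint slide above 0.01 m and not (value of joint cam above 2.5 rad or value of joint cam below -2.5 rad)).
It fails at once if the cam lever is pinched between the fingers (y of the grasp point in the frame of lever between -0.0045 and 0.0045 m and x of the grasp point in the frame of lever between -0.02 and 0.06 m and z of the grasp point in the frame of lever below 0.029 m and contact force between the fingers and cam above 0.5 N).
It fails at once if the slide's back plate is pinched between the fingers (x of the grasp point in the frame of push_plate between 0.001 and 0.009 m and y of the grasp point in the frame of push_plate between -0.03 and 0.03 m and z of the grasp point in the frame of push_plate below 0.036 m and contact force between the fingers and slide above 0.5 N).
It fails at once if the vial is lifted (over 10 mm) or tipped (over 0.35 rad) (z of vial in the frame of push_plate above -0.014 m or angle between vial's own z axis and vertical above 0.35 rad).
It fails at once if a bystander is moved over 25 mm, lifted or tipped (distance of any of reagent, beaker, jar from where it was at the start of the episode above 0.025 m or angle between any of reagent, beaker, jar's own z axis and vertical above 0.35 rad).
It also fails if it takes over 53 s, if anything falls off the work surface, if the arm or the gripper's body presses on something with over 40 N, if the wrist force passes 120 N, or if a joint passes its speed limit or range.

## Working session

There is one attempt and no reset: what is moved stays moved. The work goes in short steps, Python scripts to look and compute and a tool call to move; the robot and the scene stay as the last step left them, time stands still between calls to the robot, and variables do not carry over. Pictures are saved under pics/ and viewed, and the job is handed in when it is done.

Besides the shell and the picture viewer there is one more tool, called after ">>>" as name([rows], argument=value, ...), one row to a line, values as JSON. play_rows: Moves the arm, as the interface text tells. Its arguments: {"type":"object","properties":{"increments":{"type":"array","items":{"type":"array","items":{"type":"number"}}},"force":{"type":"number"}},"required":["increments"]}

```bash
mkdir -p pics
cat > h.py <<'E'
import numpy as np,cv2
from bench import r,grab_frame
from scipy.spatial.transform import Rotation as R
def pt(f,u,v,z=None):
    K=f["K"];T=f["T"];k=f["k1"]
    x=(u-K[0,2])/K[0,0];y=(v-K[1,2])/K[1,1]
    s=1
    xd,yd=x,y
    for _ in range(20):
        rr=(x*x+y*y);x=xd/(1+k*rr);y=yd/(1+k*rr)
    d=np.array([x,-y,-1.]);dw=T[:3,:3]@d;o=T[:3,3]
    if z is None:
        t=f["depth"][int(round(v)),int(round(u))]
    else: t=(z-o[2])/dw[2]
    return o+t*dw
E
python3 - <<'E'
from h import *
o=r.get_obs();print(o)
for n in("scene","top"):
    f=grab_frame(n);np.save(f"pics/{n}.npy",f,allow_pickle=True);cv2.imwrite(f"pics/{n}0.png",f["color"]);print(f["K"],f["k1"],f["T"])
E
```

```text
{'clock': 0.0, 'joints': array([ 1.00093277,  0.47776796,  0.02234825,  1.55649352, -0.01152188,
        1.10933717, -0.08310549]), 'qvel': array([-1.46172178e-03,  2.26293596e-03,  7.27606309e-04, -8.53711703e-05,
        1.26920365e-03, -1.97513124e-03,  1.40856339e-03]), 'tau': array([-9.05598990e-04, -5.96451187e+01,  1.60810813e+00, -2.81199950e+01,
        1.25837469e-02,  9.35324613e-03,  5.20702415e-06]), 'tcp_pos': array([ 0.30043709, -0.60375307,  0.23032969]), 'orientation': array([-3.05648284e+00, -7.18496000e-01,  8.62586330e-04]), 'contact_force': array([0.02803345, 0.19360155, 0.33217667]), 'moment': array([ 0.01387116, -0.05720814, -0.0048732 ]), 'grip_width': 0.0854103774242524}
[[437.84797114   0.         280.8685703 ]
 [  0.         437.84797114 207.19875091]
 [  0.           0.           1.        ]] -0.13778342751634767 [[-0.77782812 -0.52719631  0.34212201  0.82091783]
 [ 0.62834473 -0.66351213  0.40612135  0.36433037]
 [ 0.01289643  0.53086316  0.84735942  0.69492453]
 [ 0.          0.          0.          1.        ]]
[[403.56705007   0.         276.56757107]
 [  0.         403.56705007 203.63875067]
 [  0.           0.           1.        ]] -0.10469873178217978 [[ 0.02274721  0.98031712 -0.19611453  0.42393575]
 [-0.99961159  0.0191431  -0.02025379  0.05101715]
 [-0.0161009   0.19649907  0.9803718   0.94226015]
 [ 0.          0.          0.          1.        ]]
```

View pics/scene0.png

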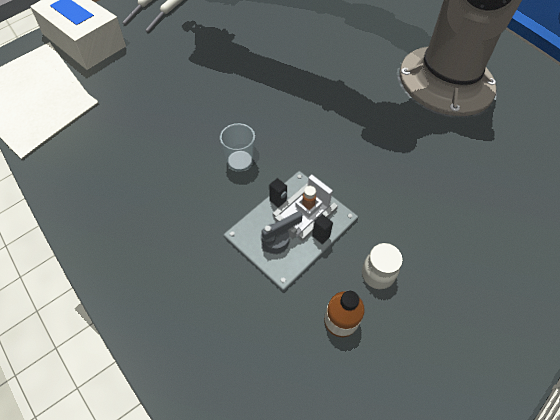

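View pics/top0.png

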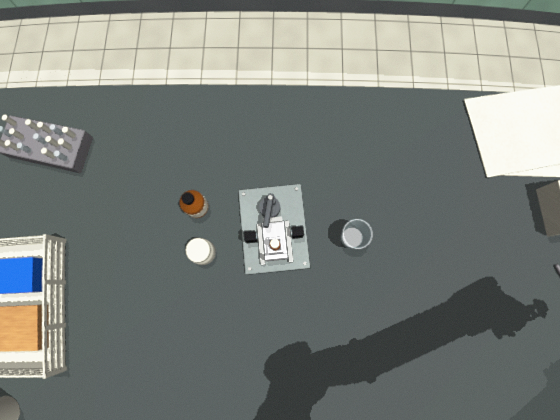

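Run:
```python
import numpy as np,cv2
f=np.load("pics/top.npy",allow_pickle=True).item()
c=f["color"][170:285,170:385];cv2.imwrite("pics/topc.png",cv2.resize(c[:,60:150],None,fx=5,fy=5,interpolation=cv2.INTER_CUBIC))
f=np.load("pics/scene.npy",allow_pickle=True).item()
c=f["color"][165:295,215:365];cv2.imwrite("pics/scenec.png",cv2.resize(c,None,fx=4.5,fy=4.5,interpolation=cv2.INTER_CUBIC))
```

```text
(no output)
```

View pics/topc.png

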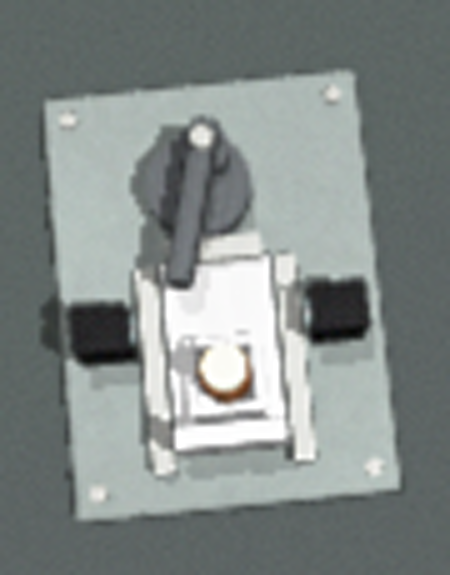

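View pics/scenec.png

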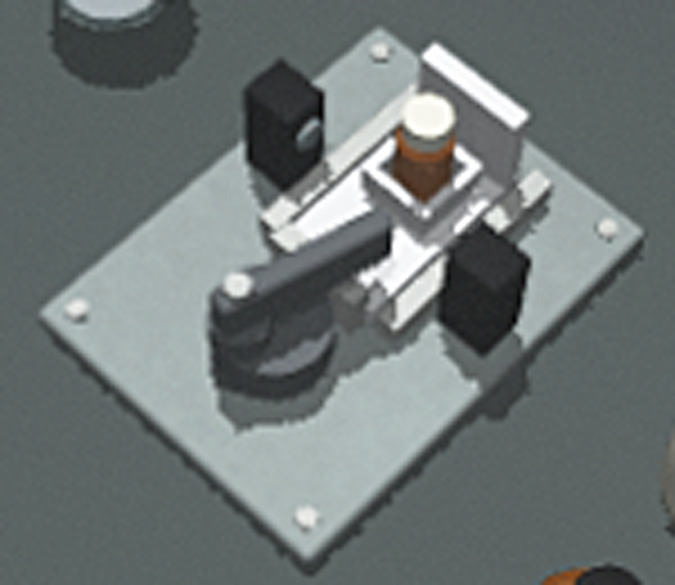

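The top crop (offset 230,170, ×5) shows the plate corners at (45,100), (353,70), (400,490) and (78,520). The cam pivot cap is at (202,135) and the lever tip at (180,283).

```bash
cat > m.py <<'E'
from h import *
f=np.load("pics/top.npy",allow_pickle=True).item()
C=lambda u,v,z:pt(f,230+(u+.5)/5-.5,170+(v+.5)/5-.5,z)
c=[C(*p,.012) for p in[(45,100),(353,70),(400,490),(78,520)]]
s=[C(*p,.014) for p in[(68,119),(333,93),(375,466),(97,494)]]
for q in(c,s):
    fl,fr,br,bl=q; print("ctr",np.mean(q,0),"len",np.linalg.norm(fl-bl),np.linalg.norm(fr-br),np.linalg.norm(fl-fr),np.linalg.norm(bl-br))
    d=fl+fr-bl-br; e=fl+bl-fr-br; print("yaw",np.arctan2(d[1],d[0]),np.arctan2(-e[0],e[1]))
print("pivot",C(202,135,.074),"tip",C(180,280,.072),"vialtop",C(225,365,.078))
print("jar",pt(f,199,250,.065),"reag",pt(f,188,199,.105),"beaker",pt(f,357,234,.075))
g=np.load("pics/scene.npy",allow_pickle=True).item()
D=lambda u,v,z:pt(g,215+(u+.5)/4.5-.5,165+(v+.5)/4.5-.5,z)
c=[D(*p,.012) for p in[(307,565),(42,315),(380,28),(643,233)]]
print(c,np.mean(c,0));print("piv",D(237,283,.074),"tip",D(390,222,.072),"plate top",D(432,48,.07),D(528,118,.07),"vial",D(430,115,.078))
E
python3 m.py
```

```text
ctr [0.55255005 0.0764893  0.012     ] len 0.1978524611240287 0.19847171619835333 0.14693155542743974 0.1476897040603139
yaw 0.1183471678621497 0.11646567406779629
ctr [0.5528329  0.07675291 0.014     ] len 0.17621853191007802 0.17589389646720108 0.12585753672696906 0.12756233903879086
yaw 0.11811883841842075 0.12055994909484591
pivot [0.61315124 0.08378187 0.074     ] tip [0.54879443 0.09176876 0.072     ] vialtop [0.5115211  0.07115348 0.078     ]
jar [0.49280454 0.23630117 0.065     ] reag [0.59784218 0.25804739 0.105     ] beaker [ 0.53386915 -0.10653063  0.075     ]
[array([0.64433293, 0.16492081, 0.012     ]), array([0.66024058, 0.01884273, 0.012     ]), array([ 0.46501915, -0.00590982,  0.012     ]), array([0.44787956, 0.13967353, 0.012     ])] [0.55436806 0.07938181 0.012     ]
piv [0.61200802 0.08328944 0.074     ] tip [0.55113551 0.09722104 0.072     ] plate top [0.48551134 0.04571282 0.07      ] [0.4783372  0.09383004 0.07      ] vial [0.51109368 0.07308051 0.078     ]
```

```bash
cat >> h.py <<'E'
C0=np.array([0.5530,0.0775]);YAW=0.118
Rz=np.array([[np.cos(YAW),-np.sin(YAW)],[np.sin(YAW),np.cos(YAW)]])
def rd(p): return Rz.T@(np.array(p)[:2]-C0)*1000
def wd(x,y): return C0+Rz@np.array([x,y])/1000
def st():
    o=r.get_obs();p=o["tcp_pos"];M=R.from_rotvec(o["orientation"])
    print("t",o["clock"],"reader mm",rd(p).round(1),"z",round(p[2]*1000,1),"F(reader)",(Rz.T@o["contact_force"][:2]).round(1),o["contact_force"][2].round(1),"gw",o["grip_width"])
    return o,p,M
def to(x,y,z):
    o,p,M=st();w=np.r_[wd(x,y),z/1000]
    Rt=R.from_matrix(np.c_[np.r_[Rz[:,0],0],np.r_[-Rz[:,1].copy()*1,0],[0,0,-1]])
    print("shift tool mm",(M.inv().apply(w-p)*1000).round(1),"rot tool",(M.inv()*Rt).as_rotvec().round(3))
E
python3 -c "
from h import *
to(8,-20,200)"
```

```text
t 0.1 reader mm [-330.9 -646.9] z 230.4 F(reader) [ 0.2 -0.3] -0.8 gw 0.085346151243057
shift tool mm [ 530.4 -475.9   31.1] rot tool [-0.002  0.     0.344]
```

>>> play_rows([
  [40,-36,0,0,0,0,255],
  [40,-36,0,0,0,0,255],
  [40,-36,0,0,0,0,255],
  [40,-36,0,0,0,0,255],
  [40,-36,0,0,0,0,255],
], force=20)

```text
clock: 0.6
tcp_pos: [0.3895, -0.3711, 0.2271]
orientation: [-3.062, -0.697, 0.009]
contact_force: [2.3, 0.4, -0.5]
grip_width: 0.0125
```

>>> play_rows([
  [40,-36,0,0,0,0,255],
  [40,-36,0,0,0,0,255],
  [40,-36,0,0,0,0,255],
  [40,-36,0,0,0,0,255],
  [40,-36,0,0,0,0,255],
])

```text
clock: 1.1
tcp_pos: [0.4821, -0.139, 0.2259]
orientation: [-3.062, -0.695, 0.011]
contact_force: [0.6, -0.2, -0.1]
grip_width: -0.0001
```

```bash
python3 -c "
from h import *
to(8,-20,150)"
```

```text
t 1.1 reader mm [ -95.9 -206.7] z 225.9 F(reader) [ 0.6 -0.2] -0.1 gw -0.00012120509166283988
shift tool mm [ 159.1 -142.9   75.3] rot tool [-0.002  0.007  0.329]
```

>>> play_rows([
  [40,-36,0,0,0,0,255],
  [40,-36,10,0,0,0,255],
  [40,-36,20,0,0,0,255],
  [20,-18,20,0,0,0.1,255],
  [0,0,0,0,0,0.13,255],
])

```text
clock: 1.6
tcp_pos: [0.5486, 0.0313, 0.1783]
orientation: [-3.118, -0.346, 0.007]
contact_force: [-1.5, -0.3, -0.5]
grip_width: -0.0001
```

>>> play_rows([
  [0,0,0,0,0,0.11,255],
  [0,0,0,0,0,0,255],
])

```text
clock: 1.8
tcp_pos: [0.5478, 0.0335, 0.1765]
orientation: [-3.133, -0.171, 0.013]
contact_force: [-0.2, 0.0, 0.0]
grip_width: -0.0
```

```bash
python3 -c "
from h import *
to(8,-20,100)"
```

```text
t 1.8 reader mm [-10.4 -43.1] z 176.5 F(reader) [-0.1  0. ] 0.0 gw -3.511924342585352e-05
shift tool mm [ 18.8 -22.9  76.5] rot tool [-0.005  0.008 -0.009]
```

>>> play_rows([
  [19,-23,15,0,0,0,255],
  [2,-2,25,0,0,0,255],
  [0,0,20,0,0,0,255],
  [0,0,0,0,0,0,255],
])

```text
clock: 2.2
tcp_pos: [0.5666, 0.0603, 0.1154]
orientation: [-3.132, -0.186, 0.01]
contact_force: [0.1, -0.0, 0.1]
grip_width: 0.0001
```

```bash
python3 -c "
from h import *
to(8,-20,50)
f=grab_frame('scene');np.save('pics/s1.npy',f,allow_pickle=True)
cv2.imwrite('pics/s1.png',cv2.resize(f['color'][100:300,190:390],None,fx=3,fy=3,interpolation=cv2.INTER_CUBIC))"
```

```text
t 2.2 reader mm [ 11.5 -18.7] z 115.4 F(reader) [ 0.1 -0. ] 0.1 gw 9.905330074808409e-05
shift tool mm [-3.1  1.6 65.4] rot tool [-0.004  0.006  0.001]
```

View pics/s1.png

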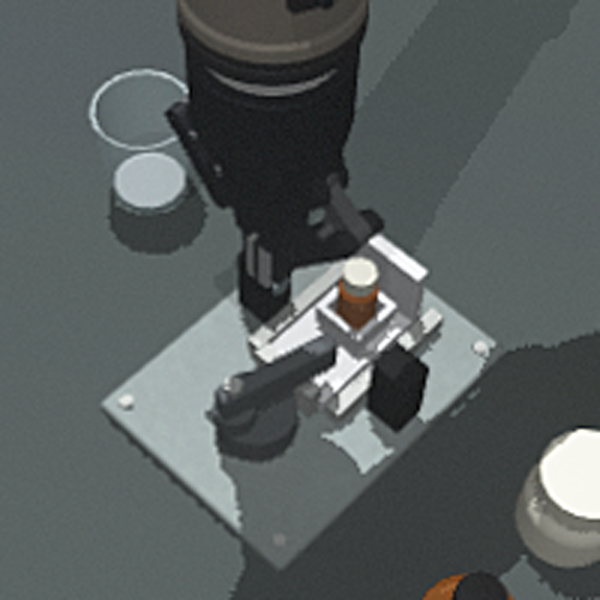

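```bash
cat >> h.py <<'E'
def proj(f,w):
    T=f["T"];c=T[:3,:3].T@(np.array(w)-T[:3,3]);x=c[0]/-c[2];y=-c[1]/-c[2];s=1+f["k1"]*(x*x+y*y)
    return np.array([x*s*f["K"][0,0]+f["K"][0,2],y*s*f["K"][1,1]+f["K"][1,2]])
E
python3 -c "
from h import *
f=np.load('pics/s1.npy',allow_pickle=True).item()
p=r.get_obs()['tcp_pos'];print((proj(f,p)-[190,100])*3)
print((proj(f,p+[0,0,.04])-[190,100])*3)
cv2.imwrite('pics/s1b.png',cv2.resize(f['color'][150:230,250:330],None,fx=7,fy=7,interpolation=cv2.INTER_CUBIC)+0)
cv2.imwrite('pics/s1c.png',np.clip(cv2.resize(f['color'][150:230,250:330],None,fx=7,fy=7,interpolation=cv2.INTER_CUBIC).astype(int)*3,0,255).astype(np.uint8))"
```

```text
[269.91432671 268.06998228]
[270.79507443 223.55035404]
```

View pics/s1c.png

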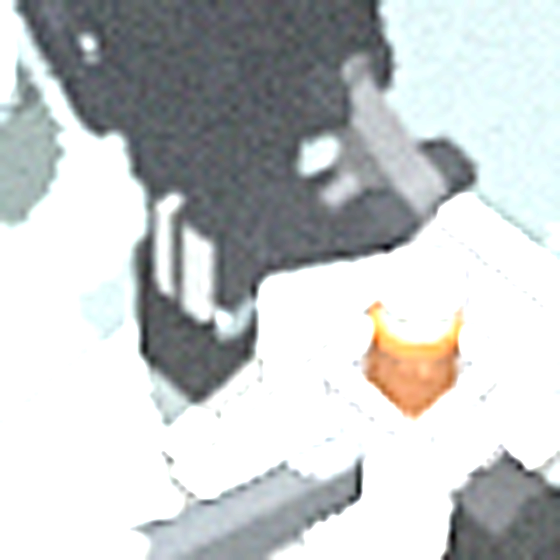

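```bash
python3 -c "
from h import *
f=np.load('pics/s1.npy',allow_pickle=True).item()
for u,v in [(441,160),(380,120),(420,190),(350,240),(290,260),(210,300),(165,230),(200,280),(230,320),(220,230)]:
    w=pt(f,250+u/7,150+v/7);print(u,v,rd(w).round(0),(w[2]*1000).round())
"
```

```text
441 160 [ 7. 38.] 211.0
380 120 [13. 26.] 218.0
420 190 [15. 40.] 209.0
350 240 [27. 33.] 197.0
290 260 [26. 17.] 174.0
210 300 [ 20. -11.] 124.0
165 230 [ 24. -21.] 144.0
200 280 [ 22. -13.] 132.0
230 320 [-16. -39.] 47.0
220 230 [25. -5.] 161.0
```

>>> play_rows([
  [0,1,25,0,0,0,255],
  [0,1,25,0,0,0,255],
  [0,0,15,0,0,0,255],
  [0,0,2,0,0,0,255],
  [0,0,0,0,0,0,255],
])

```text
clock: 2.75
tcp_pos: [0.5719, 0.0566, 0.054]
orientation: [-3.132, -0.188, -0.007]
contact_force: [0.4, 0.2, 0.3]
grip_width: -0.0001
```

```bash
python3 -c "
from h import *
to(12,-20,51)"
```

```text
t 2.75 reader mm [ 16.3 -23. ] z 54.0 F(reader) [0.4 0.1] 0.3 gw -6.356332530378039e-05
shift tool mm [-4.3 -3.   2.9] rot tool [-0.003 -0.005  0.002]
```

```bash
cat >> h.py <<'E'
def fc(th,rad=45,hx=11,hy=12):
    u=np.array([-np.cos(th),-np.sin(th)]);m=np.array([-np.sin(th),np.cos(th)])
    h=min(hx*abs(m[0])+hy*abs(m[1]),14)
    return np.array([60,0])+rad*u-(6+h)*m
def plan(ths,z=51,**k):
    o,p,M=st();c=rd(p);print("dz tool",p[2]*1000-z)
    # implied lever angle
    g=np.arange(-3.6,0.2,.01);rel=[np.linalg.norm(fc(t,**k)-c) for t in g];print("nearest th",g[int(np.argmin(rel))],min(rel), "radius",np.linalg.norm(c-[60,0]))
    for t in ths:
        w=np.r_[wd(*fc(t,**k)),p[2]];wp=np.r_[wd(*c),p[2]]
        print(round(t,2),"target",fc(t,**k).round(1),"tool",(M.inv().apply(w-wp)*1000).round(1)[:2]);c=fc(t,**k)
E
python3 -c "
from h import *
plan([-.2,-.4,-.6,-.8,-1.0])"
```

```text
t 2.75 reader mm [ 16.3 -23. ] z 54.0 F(reader) [0.4 0.1] 0.3 gw -6.356332530378039e-05
dz tool 2.952990555256555
nearest th 0.08999999999992125 0.6296687103216989 radius 49.416594296224844
-0.2 target [ 11.9 -10.6] tool [ -4.3 -12.4]
-0.4 target [10.8 -0.9] tool [-1.1 -9.7]
-0.6 target [11.6  8.9] tool [ 0.8 -9.8]
-0.8 target [14.3 18.3] tool [ 2.8 -9.4]
-1.0 target [18.9 27.1] tool [ 4.6 -8.7]
```

>>> play_rows([
  [-4,-10,3,0,0,0,255],
  [-2,-10,0,0,0,0,255],
  [0,-9,0,0,0,0,255],
  [0,0,0,0,0,0,255],
])

```text
clock: 3.15
tcp_pos: [0.5637, 0.0824, 0.0537]
orientation: [3.135, 0.183, 0.014]
contact_force: [-0.1, -0.4, -0.6]
grip_width: 0.0001
```

```bash
python3 -c "
from h import *
plan([-.6,-.8,-1.0,-1.2])
f=grab_frame('scene');np.save('pics/s2.npy',f,allow_pickle=True)
cv2.imwrite('pics/s2.png',cv2.resize(f['color'][100:300,190:390],None,fx=3,fy=3,interpolation=cv2.INTER_CUBIC))"
```

```text
t 3.15 reader mm [11.2  3.7] z 53.7 F(reader) [-0.2 -0.4] -0.6 gw 6.037762217522057e-05
dz tool 2.726112710045072
nearest th -0.4900000000000664 0.3212920684926838 radius 48.95632928386665
-0.6 target [11.6  8.9] tool [ 0.4 -5.3]
-0.8 target [14.3 18.3] tool [ 2.7 -9.4]
-1.0 target [18.9 27.1] tool [ 4.5 -8.7]
-1.2 target [25.1 34.7] tool [ 6.2 -7.6]
```

View pics/s2.png

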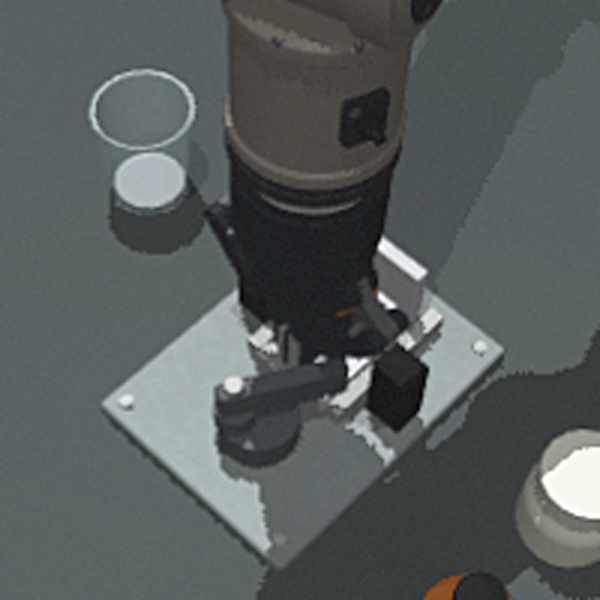

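The lever tip has moved from about (330,345) to (342,375) in the crop, with the fingertip just behind it at (290,350), so the lever is turning. I'll keep going round the arc.

>>> play_rows([
  [0,-6,2,0,0,0,255],
  [3,-9,0,0,0,0,255],
  [4,-9,0,0,0,0,255],
  [6,-8,0,0,0,0,255],
])

```text
clock: 3.6
tcp_pos: [0.572, 0.1081, 0.0524]
orientation: [3.126, 0.172, 0.009]
contact_force: [-1.0, -6.8, 0.8]
grip_width: -0.0
```

```bash
python3 -c "
from h import *
plan([-1.2,-1.4,-1.6,-1.8,-2])"
```

```text
t 3.6 reader mm [22.4 28.1] z 52.4 F(reader) [-1.8 -6.6] 0.8 gw -2.989678226568772e-05
dz tool 1.4092521566009566
nearest th -1.0600000000000542 2.3095660781787255 radius 46.93487466513807
-1.2 target [25.1 34.7] tool [ 2.6 -6.6]
-1.4 target [33.7 41.1] tool [ 8.6 -6.5]
-1.6 target [44.  45.5] tool [10.2 -4.4]
-1.8 target [51.3 48.2] tool [ 7.3 -2.8]
-2 target [60.5 49.2] tool [ 9.2 -1.1]
```

>>> play_rows([
  [2,-7,1,0,0,0,255],
  [7,-7,0,0,0,0,255],
  [10,-6,0,0,0,0,255],
  [9,-4,0,0,0,0,255],
])

```text
clock: 4.0
tcp_pos: [0.5903, 0.1285, 0.0492]
orientation: [3.114, 0.164, -0.017]
contact_force: [-5.7, -5.0, 2.5]
grip_width: 0.0003
```

```bash
python3 -c "
from h import *
plan([-1.6,-1.8,-2.,-2.2,-2.4])"
```

```text
t 4.0 reader mm [43.1 46.3] z 49.2 F(reader) [-6.2 -4.3] 2.5 gw 0.00034603023493945596
dz tool -1.8436594549234115
nearest th -1.590000000000043 1.1052475758281373 radius 49.275051589721876
-1.6 target [44.  45.5] tool [0.9 0.8]
-1.8 target [51.3 48.2] tool [ 7.3 -2.8]
-2.0 target [60.5 49.2] tool [ 9.2 -1.1]
-2.2 target [70.3 48.2] tool [9.8 1. ]
-2.4 target [79.7 45.1] tool [9.4 2.9]
```

>>> play_rows([
  [9,-3,-2,0,0,0,255],
  [11,-1,0,0,0,0,255],
  [11,0,0,0,0,0,255],
  [10,3,0,0,0,0,255],
])

```text
clock: 4.4
tcp_pos: [0.6187, 0.1343, 0.0471]
orientation: [3.109, 0.167, -0.057]
contact_force: [-8.1, 0.9, 2.6]
grip_width: -0.0001
```

```bash
python3 -c "
from h import *
plan([-2.2,-2.4,-2.6,-2.8,-3,-3.14])
f=grab_frame('scene');np.save('pics/s3.npy',f,allow_pickle=True)
cv2.imwrite('pics/s3.png',cv2.resize(f['color'][100:300,190:390],None,fx=3,fy=3,interpolation=cv2.INTER_CUBIC))"
```

```text
t 4.4 reader mm [72.  48.6] z 47.1 F(reader) [-7.9  1.8] 2.6 gw -5.3548802977675315e-05
dz tool -3.8931015591785822
nearest th -2.2300000000000293 0.8541000716744671 radius 50.09814790377569
-2.2 target [70.3 48.2] tool [-1.7  0.5]
-2.4 target [79.7 45.1] tool [9.4 2.9]
-2.6 target [88.2 40.3] tool [8.6 4.7]
-2.8 target [95.7 33.9] tool [7.5 6.3]
-3 target [101.8  25.6] tool [6.2 8.3]
-3.14 target [105.   18.1] tool [3.2 7.5]
```

View pics/s3.png

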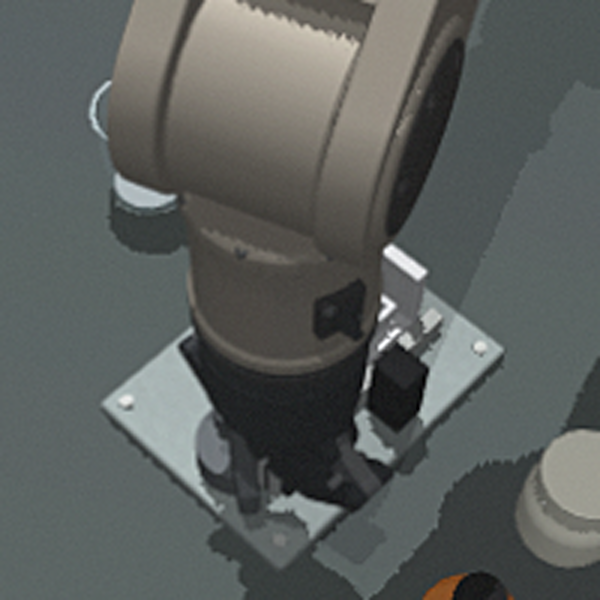

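The lever is at (248,490), well past halfway, and the finger trails it. The tool has drifted down 4 mm and tilted slightly, so I'll correct both.

>>> play_rows([
  [10,3,-4,0,0,0,255],
  [10,5,-2,0,0,0,255],
  [8,7,0,0,0,0,255],
])

```text
clock: 4.75
tcp_pos: [0.6391, 0.1285, 0.0492]
orientation: [3.112, 0.175, -0.087]
contact_force: [-5.0, 2.8, 3.2]
grip_width: 0.0002
```

```bash
python3 -c "
from h import *
to(90,40,52)
plan([-2.6,-2.8,-3,-3.14,-3.2])"
```

```text
t 4.75 reader mm [91.6 40.5] z 49.2 F(reader) [-4.6  3.4] 3.2 gw 0.00015272514720501859
shift tool mm [-1.7  0.6 -2.7] rot tool [ 0.021  0.057 -0.006]
t 4.75 reader mm [91.6 40.5] z 49.2 F(reader) [-4.6  3.4] 3.2 gw 0.00015272514720501859
dz tool -1.8313191717891186
nearest th -2.6500000000000203 2.1162368146553794 radius 51.36032366046801
-2.6 target [88.2 40.3] tool [-3.3  0.2]
-2.8 target [95.7 33.9] tool [7.5 6.4]
-3 target [101.8  25.6] tool [6.1 8.3]
-3.14 target [105.   18.1] tool [3.2 7.5]
-3.2 target [106.  16.] tool [1.1 2.1]
```

>>> play_rows([
  [4,7,-2,0.01,0.02,0,255],
  [4,9,-1,0.01,0.02,0,255],
  [2,9,0,0,0.01,0,255],
  [0,0,0,0,0,0,255],
])

```text
clock: 5.15
tcp_pos: [0.6481, 0.1176, 0.0504]
orientation: [-3.122, -0.19, 0.015]
contact_force: [-0.6, -0.3, 0.0]
grip_width: 0.0001
```

```bash
python3 -c "
from h import *
to(104,18,52)
plan([-3,-3.14,-3.2])
for n in('scene','top'):
  f=grab_frame(n);np.save('pics/%s4.npy'%n,f,allow_pickle=True)
  a=f['color'][100:300,190:390] if n=='scene' else f['color'][150:290,210:350]
  cv2.imwrite('pics/%s4.png'%n,cv2.resize(a,None,fx=4 if n=='top' else 3,fy=4 if n=='top' else 3,interpolation=cv2.INTER_CUBIC))"
```

```text
t 5.15 reader mm [99.1 28.6] z 50.4 F(reader) [-0.7 -0.2] 0.0 gw 0.0001316583743460187
shift tool mm [ 4.8 10.6 -1.8] rot tool [-0.014  0.009  0.003]
t 5.15 reader mm [99.1 28.6] z 50.4 F(reader) [-0.7 -0.2] 0.0 gw 0.0001316583743460187
dz tool -0.5727225430776528
nearest th -2.9300000000000144 0.7622938513743949 radius 48.486869803981456
-3 target [101.8  25.6] tool [2.7 3. ]
-3.14 target [105.   18.1] tool [3.1 7.5]
-3.2 target [106.  16.] tool [1.  2.1]
```

View pics/scene4.png

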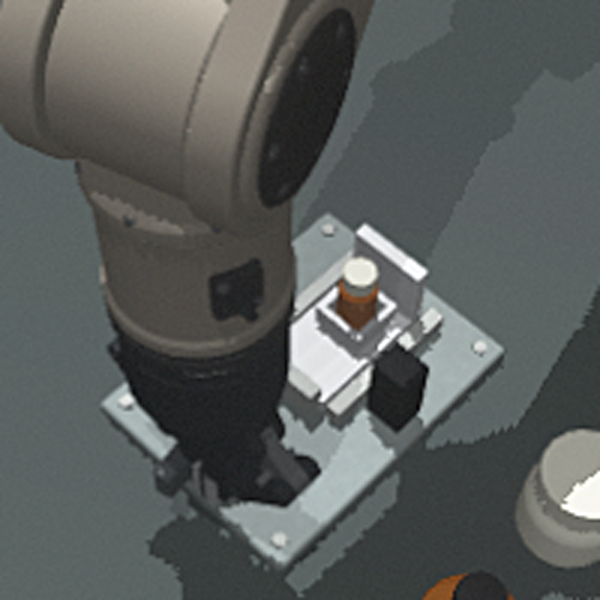

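View pics/top4.png

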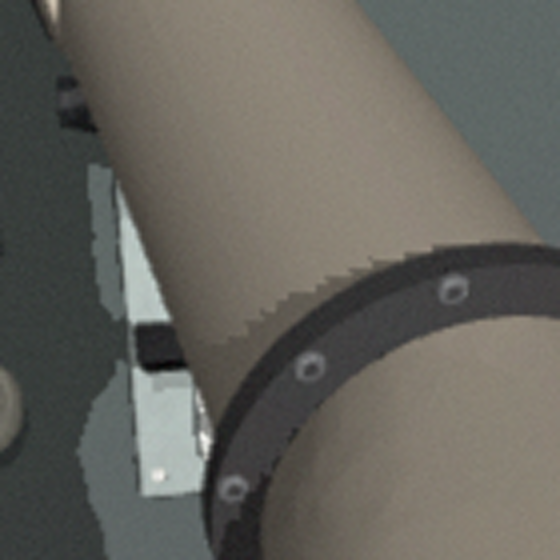

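The scene crop shows the slide and vial undisturbed and the lever tip at about (172,470), so it needs roughly 0.2 rad more.

>>> play_rows([
  [2,7,0,0,0,0,255],
  [1,6,0,0,0,0,255],
  [0,0,0,0,0,0,255],
])

```text
clock: 5.55
tcp_pos: [0.6511, 0.1093, 0.0507]
orientation: [-3.119, -0.196, 0.02]
contact_force: [-0.3, 0.2, 0.1]
grip_width: -0.0001
```

```bash
python3 -c "
from h import *
to(104,18,52)
plan([-3.14])"
```

```text
t 5.55 reader mm [101.1  20. ] z 50.7 F(reader) [-0.3  0.2] 0.1 gw -0.00010719782932615813
shift tool mm [ 2.8  2.  -1.4] rot tool [-0.017  0.012  0.007]
t 5.55 reader mm [101.1  20. ] z 50.7 F(reader) [-0.3  0.2] 0.1 gw -0.00010719782932615813
dz tool -0.3071995313455389
nearest th -3.080000000000011 2.953874910243969 radius 45.76029809793719
-3.14 target [105.   18.1] tool [3.8 2. ]
```

>>> play_rows([
  [0,4,0,0,0,0,255],
  [0,0,0,0,0,0,255],
  [0,-15,0,0,0,0,255],
  [0,0,-40,0,0,0,255],
  [0,0,-45,0,0,0,255],
])

```text
clock: 6.05
tcp_pos: [0.647, 0.1196, 0.1311]
orientation: [-3.121, -0.196, 0.038]
contact_force: [1.0, -1.0, 0.9]
grip_width: -0.0001
```

>>> play_rows([
  [-45,0,0,0,0,0,255],
  [-45,0,0,0,0,0,255],
  [-45,0,0,0,0,0,255],
  [-45,0,0,0,0,0,255],
  [-25,0,0,0,0,0,255],
])

```text
clock: 6.55
tcp_pos: [0.4469, 0.0973, 0.1418]
orientation: [-3.119, -0.196, 0.004]
contact_force: [0.1, -0.5, 0.3]
grip_width: 0.0002
```

```bash
python3 -c "
from h import *
to(-105,0,150)
for n in('scene','top'):
  f=grab_frame(n);np.save('pics/%s5.npy'%n,f,allow_pickle=True)
  a=f['color'][150:300,215:365] if n=='scene' else f['color'][170:285,230:320]
  k=4 if n=='scene' else 5
  cv2.imwrite('pics/%s5.png'%n,cv2.resize(a,None,fx=k,fy=k,interpolation=cv2.INTER_CUBIC))"
```

```text
t 6.55 reader mm [-103.1   32.1] z 141.8 F(reader) [ 0.  -0.5] 0.3 gw 0.00015567412665082922
shift tool mm [-2.2 32.  -8.7] rot tool [-0.016  0.002  0.007]
```

View pics/scene5.png

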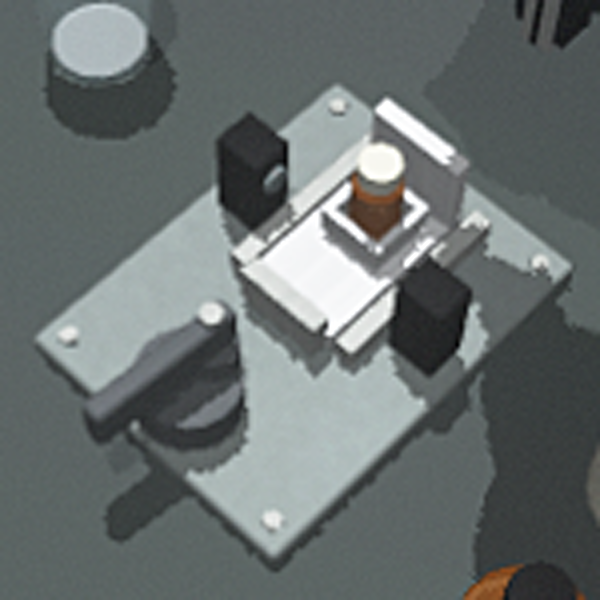

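View pics/top5.png

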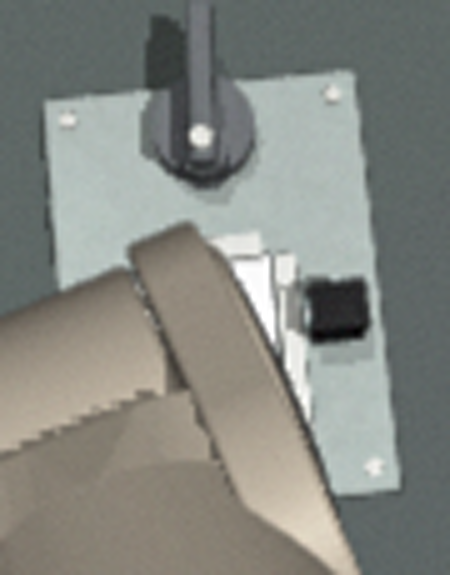

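The lever now points away from the slide. In the scene crop the pivot is at (211,313) and the tip at (95,408); in the top crop the bar runs straight up at x=200.

```bash
python3 -c "
from h import *
f=np.load('pics/scene5.npy',allow_pickle=True).item()
D=lambda u,v,z:pt(f,215+(u+.5)/4-.5,150+(v+.5)/4-.5,z)
a=rd(D(211,313,.074));b=rd(D(97,405,.072));print(a,b,np.arctan2(*(b-a)[::-1]))
print('plate top rear edge',rd(D(388,98,.07)),rd(D(468,160,.07)),'vial',rd(D(381,163,.078)))
to(-105,0,60)
"
```

```text
[59.66055659 -0.58885332] [120.05682219  -3.79101218] -0.05296955736404542
plate top rear edge [-73.91230302 -24.04646883] [-73.75390408  22.95515375] vial [-41.46423574   0.48049248]
t 6.65 reader mm [-103.4   32. ] z 141.8 F(reader) [0.7 0.3] 0.3 gw 0.00019794246347667297
shift tool mm [-1.7 33.3 81.3] rot tool [-0.016  0.002  0.008]
```

>>> play_rows([
  [-2,20,20,0,0,0,255],
  [-1,15,25,0,0,0,255],
  [0,0,25,0,0,0,255],
  [0,0,15,0,0,0,255],
  [0,0,0,0,0,0,255],
])

```text
clock: 7.15
tcp_pos: [0.4551, 0.0645, 0.0567]
orientation: [-3.12, -0.198, -0.014]
contact_force: [-0.4, 0.3, 0.5]
grip_width: -0.0002
```

```bash
python3 -c "
from h import *
to(-86,0,48)
f=grab_frame('scene')
cv2.imwrite('pics/s6.png',cv2.resize(f['color'][100:300,190:390],None,fx=3,fy=3,interpolation=cv2.INTER_CUBIC))"
```

```text
t 7.15 reader mm [-98.8  -1.4] z 56.7 F(reader) [-0.4  0.3] 0.5 gw -0.00017855144395748283
shift tool mm [12.7 -1.1  8.9] rot tool [-0.015 -0.01   0.009]
```

View pics/s6.png

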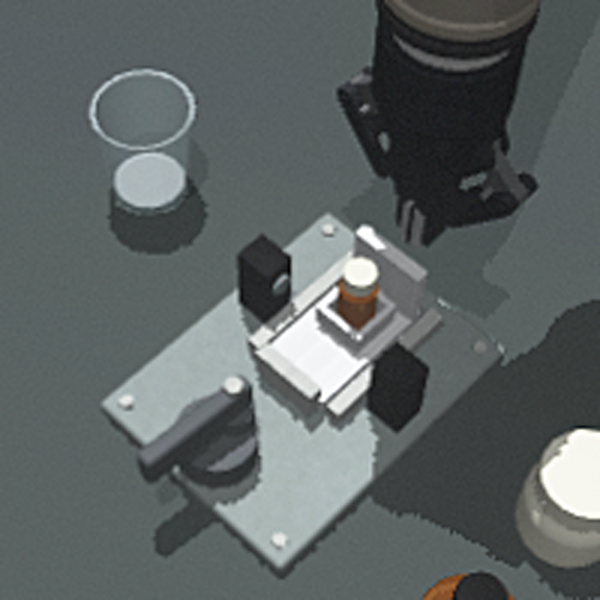

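The fingers stand behind the plate, roughly centred at (410,220). I'll go 8 mm lower and push gently.

>>> play_rows([
  [-1,0,9,0,0,0,255],
  [3,0,2,0,0,0,255],
  [3,0,0,0,0,0,255],
  [3,0,0,0,0,0,255],
  [3,0,0,0,0,0,255],
])

```text
clock: 7.7
tcp_pos: [0.4692, 0.0676, 0.0483]
orientation: [-3.119, -0.2, -0.02]
contact_force: [-3.4, -0.4, -1.8]
grip_width: -0.0002
```

>>> play_rows([
  [4,0,0,0,0,0,255],
  [4,0,0,0,0,0,255],
  [4,0,0,0,0,0,255],
  [4,0,0,0,0,0,255],
])

```text
clock: 8.1
tcp_pos: [0.4837, 0.0693, 0.0483]
orientation: [-3.12, -0.2, -0.013]
contact_force: [-3.7, -1.0, 1.7]
grip_width: 0.0003
```

```bash
python3 -c "
from h import *
to(-60,0,48)"
```

```text
t 8.1 reader mm [-69.7   0. ] z 48.3 F(reader) [-3.8 -0.5] 1.7 gw 0.000335475358788341
shift tool mm [9.7 0.1 0.4] rot tool [-0.014 -0.009  0.01 ]
```

>>> play_rows([
  [4,0,0,0,0,0,255],
  [4,0,0,0,0,0,255],
  [4,0,0,0,0,0,255],
  [4,0,0,0,0,0,255],
])

```text
clock: 8.5
tcp_pos: [0.4931, 0.07, 0.0472]
orientation: [-3.124, -0.201, 0.012]
contact_force: [-16.3, -0.7, 13.1]
grip_width: 0.0002
```

```bash
python3 -c "
from h import *
to(-60,0,48)"
```

```text
t 8.5 reader mm [-60.4  -0.4] z 47.2 F(reader) [-16.3   1.2] 13.1 gw 0.00015122159450052744
shift tool mm [ 0.4 -0.4 -0.8] rot tool [-0.012  0.007  0.01 ]
```

The force rose to 16 N at the expected travel, which fits the stop. I'll hold there briefly, then back off and look.

>>> play_rows([
  [3,0,0,0,0,0,255],
  [2,0,0,0,0,0,255],
  [2,0,0,0,0,0,255],
])

```text
clock: 8.8
tcp_pos: [0.4928, 0.0697, 0.0463]
orientation: [-3.127, -0.202, 0.036]
contact_force: [-10.5, -0.6, 9.2]
grip_width: 0.0001
```

>>> play_rows([
  [-10,0,0,0,0,0,255],
  [-20,0,0,0,0,0,255],
  [0,0,-40,0,0,0,255],
  [0,0,-45,0,0,0,255],
  [0,-40,-20,0,0,0,255],
])

```text
clock: 9.3
tcp_pos: [0.4626, 0.1005, 0.1537]
orientation: [-3.128, -0.188, 0.029]
contact_force: [1.6, 0.9, -0.2]
grip_width: -0.0004
```

>>> play_rows([
  [0,45,0,0,0,0,255],
  [0,45,0,0,0,0,255],
  [0,45,0,0,0,0,255],
  [0,45,0,0,0,0,255],
  [0,45,0,0,0,0,255],
])

```text
clock: 9.8
tcp_pos: [0.5044, -0.1109, 0.1603]
orientation: [-3.12, -0.237, -0.02]
contact_force: [1.2, 0.5, -0.7]
grip_width: -0.0001
```

>>> play_rows([
  [0,45,0,0,0,0,255],
  [0,45,0,0,0,0,255],
  [0,0,0,0,0,0,255],
])

```text
clock: 10.1
tcp_pos: [0.5211, -0.2129, 0.1613]
orientation: [-3.128, -0.223, -0.036]
contact_force: [-0.5, -0.0, -0.2]
grip_width: -0.0004
```

```bash
python3 -c "
from h import *
st()
for n in('scene','top'):
  f=grab_frame(n);np.save('pics/%s7.npy'%n,f,allow_pickle=True)
  a=f['color'][150:300,215:365] if n=='scene' else f['color'][170:285,230:320]
  k=4 if n=='scene' else 5
  cv2.imwrite('pics/%s7.png'%n,cv2.resize(a,None,fx=k,fy=k,interpolation=cv2.INTER_CUBIC))"
```

```text
t 10.1 reader mm [ -65.9 -284.6] z 161.3 F(reader) [-0.5  0. ] -0.2 gw -0.00036066653832628355
```

View pics/scene7.png

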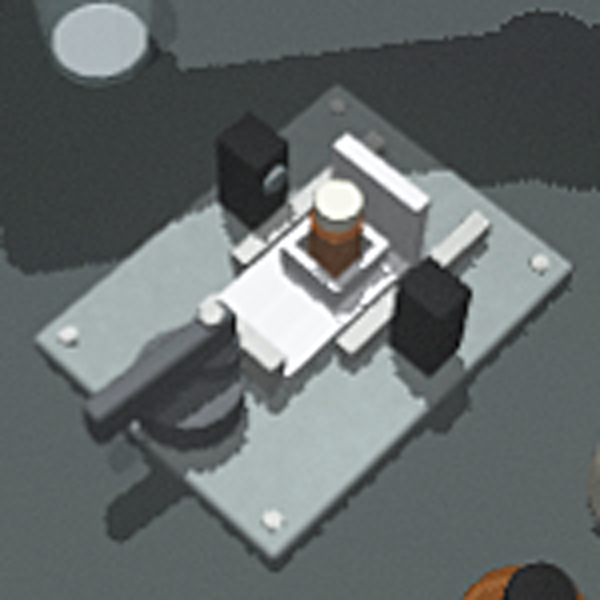

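View pics/top7.png

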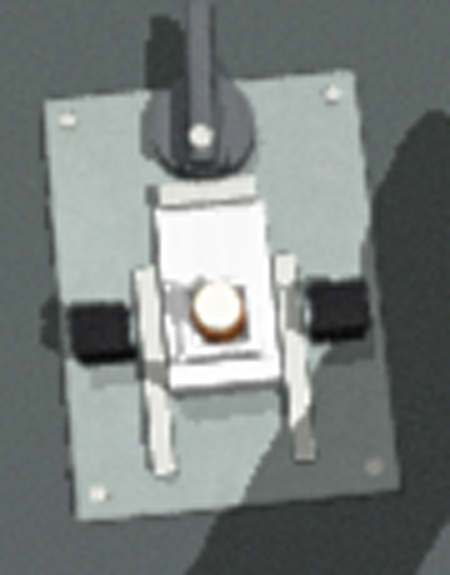

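```bash
python3 -c "
from h import *
f=np.load('pics/scene7.npy',allow_pickle=True).item()
D=lambda u,v,z:pt(f,215+(u+.5)/4-.5,150+(v+.5)/4-.5,z)
print('plate',rd(D(346,136,.07)),rd(D(428,200,.07)),'vial',rd(D(339,200,.078)), 'old same feature',rd(D(388,98,.07)))
t=np.load('pics/top7.npy',allow_pickle=True).item();t0=np.load('pics/top.npy',allow_pickle=True).item()
C=lambda u,v,z:rd(pt(t,230+(u+.5)/5-.5,170+(v+.5)/5-.5,z))
print('vial',C(225,365,.078),C(219,307,.078),'plate edge',C(180,450,.07),C(172,391,.07))
print('bystanders', [np.abs(t['color'][a:b,c:d].astype(int)-t0['color'][a:b,c:d]).mean().round(1) for a,b,c,d in [(185,270,175,220),(215,255,335,380)]])
"
```

```text
plate [-45.65512069 -23.24454718] [-45.93104893  24.31828963] vial [-15.03243359   0.60107704] old same feature [-73.91230302 -24.04646883]
vial [-41.9376114   -1.41922299] [-16.7296936   -1.20538172] plate edge [-75.74338524  21.3939566 ] [-50.12006869  22.54068607]
bystanders [np.float64(1.7), np.float64(10.6)]
```

```bash
python3 -c "
from h import *
print(r.hand_in());st()"
```

```text
the job is handed in; nothing more can be done
None
the job is handed in; nothing more can be done
```

I turned the cam to its low point, pushed the slide forward to its stop, and handed the job in at about 10 s of the 53 s allowed. The hand-in gives no verdict, so these are my own last checks:

- **Cam:** With closed fingers I pushed the lever clockwise round the left (+y) side. Before the slide was pushed, the picture put the lever within about 0.05 rad of straight away from the slide. It looked unchanged in the last picture.
- **Slide:** I pushed it by the back plate at about 4 N until the force rose to about 16 N and it stopped moving. Measured travel was 25 to 28 mm depending on the feature and camera, against the stop at 26.5 mm. The low end of that range is only just above the 24.5 mm needed, so the force rise is the stronger evidence that it is home.
- **Vial:** It looks upright in its pocket and moved with the plate: 25 mm by the top camera, 26 mm by the scene camera.
- **Bystanders:** They look unmoved. The pixel comparison was clean for the jar and reagent. It differed around the beaker, which I put down to the arm's shadow, since the scene picture shows its base in the same place.
- **Arm:** It was clear of everything at the end, with the tool about 280 mm to the side of the reader.

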